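Start the leaning coach screw of the jar rail square

TASK

The coach screw in the foot of the black jar rail stands loose and leaning in its rubber sleeve. Take the yellow-handled socket driver out of the green tray, fit it fully over the screw's square head while pressing only lightly, bring screw and driver upright before you start to turn, and then start the screw clockwise (seen from above) by about a sixth of a turn (60 degrees). Lift the driver off and stand it upright in its tray again; leave the jars and the bowl where they are.

Things in the scene. Friction and masses are not known exactly. Their poses are not given: they have to be found in the camera images.
- driver: Loose hand driver, about 300 g, 118 mm tall, standing on its socket. Origin: centre of its underside (the mouth); z up its axis. 0-32 mm up: dark steel socket, 30 mm square; then an 18 mm neck; 52-118 mm up: yellow handle, 34 mm square (grip its flats, about 85 mm up). Mouth: square hole 16.9 mm wide, 17 mm deep. Flats of hole, socket and handle are parallel to its x and y axes.
- tray: Fixed green tray, 130 mm square outside, 18 mm high, wall and floor 5 mm thick. Origin: centre of its underside. The driver stands in it at the start, near its middle, and goes back there.
- rail_foot: Fixed black steel foot plate, 180 (x) by 90 (y) by 6 mm, origin at the centre of its underside. The screw stands at x = -45 mm, y = 0. A low rail (20 mm square tube, 160 mm long in y, top 80 mm up) stands on it at x = +70 mm.
- screw_root (a point): Fixed point in the screw's pilot hole, 12 mm below the counter's top. The screw leans about it, at first 5 to 9 degrees; its right axis is vertical through it. A rubber sleeve (28 mm across) holds the screw at any lean it is left at; pushed at the head it yields slowly (1 N: about 4 degrees/s). Along the axis the sleeve gives like a spring, 2 N per mm; pressed over 5 mm (10 N) it is spoiled.
- screw_top (a point): Centre of the flat top of the screw's head, at rest 61 mm from screw_root; z is the screw's axis, upwards. Its x and y do NOT tell how the square head is turned. Head: 16 mm square, 18 mm tall, top edges rounded to 3 mm (10 mm flat); below it a 26 mm round flange, 3 mm thick. Driver fully home: its origin is 17 mm below this point (roof of the hole on the head).
- screw_turn (a joint): Turn of the screw, rad, 0 at the start, growing clockwise from above; takes 0.12 N m to start, 0.3 N m at 0.4 rad/s, stays as left. The flats start at an unknown angle, 20 to 70 degrees off the foot's sides: find it by eye or feel, turning the lightly pressed socket until it drops over the head; off the flats it stops 1 to 3 mm below the head's top. Play in the socket: 3 degrees either way. The thread's sinking is too small to matter.
- honey_jar: Bystander: amber honey jar, 64 mm across, 92 mm tall, yellow cap; origin at the centre of its underside.
- molasses_jar: Bystander: dark jar, 60 mm across, 88 mm tall, black cap; origin at the centre of its underside.
- coin_bowl: Bystander: white bowl, 100 mm across, 35 mm high; origin at the centre of its underside.
Things that resemble listed ones, but are neither listed nor needed, are in the scene too. Of the things that look like the tray, the largest one is meant.

How it is judged:
By the outcome, as a careful person would: the job done as asked, in the order asked, and still so for the second after the job is handed in, with the robot touching nothing.
It also fails if it takes over 72 s, if anything falls off the work surface, if the arm or the gripper's body presses on something with over 40 N, if the wrist force passes 120 N, or if a joint passes its speed limit or range.

ROBOT

A 6-joint arm with a two-finger parallel gripper is mounted at the origin on the work surface. World frame = base frame: x ahead of the robot, y to its left, z up, the work surface at z = 0. Lengths are in m, angles in rad, forces in N, time in s.
With the tool pointing down it reaches from about 0.225 to 0.725 m from the base axis. Payload 3.1 kg.
Tool frame: the origin (TCP) lies on the centre line of the jaws, within the pads' length; the fingertips stand 8 mm ahead of it and the grasp point (between the pads) lies 11 mm behind it (ctrl.tcp_to_tips is the distance from the TCP to the fingertips, in m); z points along the fingers, y is the line along which they close (so a half turn about z gives the same grasp; the last joint's range is limited). The gripper opens to 85 mm and grips with 20 to 120 N. Pads are 22 mm wide; open, the fingers measure 114 mm over their backs; the gripper's body (76 mm by 85 mm) begins 54 mm behind the grasp point. The pads swing forward as they close: fully open they stand 13 mm farther back than shut.
Start: joints at [-0.128, 0.048, 0.099, 1.622, 0, 1.443], TCP at [0.525, -0, 0.239] pointing down, gripper open.
Joint ranges: [-2.91, 2.91], [-0.99, 1.94], [-1.21, 1.42], [-2.12, 2.29], [-1.49, 1.47], [-3.14, 3.14]. Speed limits (rad/s): [2.79, 2.79, 3.14, 3.14, 3.14, 3.14].

INTERFACE

Orientations are given as a 3x3 rotation matrix whose columns are the frame's x, y, z axes.
In Python, from station import readout, cams, ticket, ctrl gives the robot as it stands. The module is installed in compiled form; this text tells all that it offers.
- The arm moves only by the tool servo_tool, never from a script. Its argument "increments" is a list of rows, each a list of 5 numbers: the shift along the world's x, y, z in cm, then the turn about the world's z in rad, then the closure in counts, from 0 (fully open) to 255 (shut). A call has 1 to 20 rows; each row shifts and turns the commanded pose from where the row before left it; what a row does not reach is not made up. A row lasts 1/10 s, in which the tool goes at most 50 mm and 8.59 degrees, less where a joint would pass 70% of its speed; a pose out of reach is approached as far as the arm can. A call with a gripper value outside its range is refused whole. The fingers move at their own pace and stop on an object; "force" is the grip in N (left out, the last holds). Time passes only in rows, so rows that do not move let the fingers close. It gives the time, the measured TCP pose, the force, the opening and the grip force at its end, in the units of the state.
- readout.observe(): the state, without advancing time (a new reading comes with each control period).
- cams.read_camera(name): name is "scene" or "side" or "wrist"; returns a dict with "pixels" (480x640x3 uint8, blue, green, red), "fx", "fy", "cx", "cy" (pixels), "eye" and "orientation" of the camera in the world; the wrist camera has in their place "tool_from_camera" (4x4, takes a point from camera to tool coordinates, whose origin is the TCP and whose axes are the flange's). Camera axes: x right, y down, z forward; pixel columns grow to the right and rows downward; lengths in m; the calibration is good to about 2 mm. A picture is of the moment at which its call begins: read the wrist's pose just before it. There is no depth.
- ticket.close_job(): hands the job in; it is judged then, once.
The state is a dict: "t": time; "joint_pos": joint angles; "dq": joint speeds; "effort": joint torques, N m; "position": TCP position; "tcp_rot": TCP orientation; "force": force on the tool from outside, world axes, zero at the start; "ft_torque": the same for the moment, N m; "opening": finger opening in m; "gripper_force": force on a finger pad.
Only numpy, scipy, OpenCV 4.12 (cv2) and the standard library are available. Lean on these libraries where they do the work, as an engineer would, in place of code of your own. Each camera call takes 0.05 s, during which the arm holds its last target. There are 200 camera calls.

## Working session

There is one attempt and no reset: what is moved stays moved. The work goes in short steps, Python scripts to look and compute and a tool call to move; the robot and the scene stay as the last step left them, time stands still between calls to the robot, and variables do not carry over. Pictures are saved under pics/ and viewed, at most 10 in all, crops included, and the job is handed in when it is done.

Besides the shell and the picture viewer there is one more tool, called after ">>>" by a JSON object that holds its "op" and its "data", one argument or row to a line. servo_tool: Moves the arm, as the interface text tells. Its arguments: {"type":"object","properties":{"increments":{"type":"array"},"force":{"type":"number"}},"required":["increments"]}

```bash
mkdir -p pics
cat > h.py <<'E'
import numpy as np, cv2
from station import readout, cams, ticket, ctrl
def grab(n, fn=None):
    s=readout.observe(); c=cams.read_camera(n)
    if 'eye' in c: E=np.array(c['eye']);R=np.array(c['orientation'])
    else:
        T=np.array(c['tool_from_camera']);Rt=np.array(s['tcp_rot'])
        E=np.array(s['position'])+Rt@T[:3,3];R=Rt@T[:3,:3]
    c['E']=E;c['R']=R
    if fn: cv2.imwrite('pics/'+fn,c['pixels'])
    return c
def ray(c,u,v):
    d=c['R']@np.array([(u-c['cx'])/c['fx'],(v-c['cy'])/c['fy'],1.]); return c['E'],d/np.linalg.norm(d)
def onplane(c,u,v,z):
    e,d=ray(c,u,v); return e+d*(z-e[2])/d[2]
def proj(c,p):
    q=c['R'].T@(np.array(p)-c['E']); return np.round([c['fx']*q[0]/q[2]+c['cx'],c['fy']*q[1]/q[2]+c['cy']],1)
def tri(c1,p1,c2,p2):
    e1,d1=ray(c1,*p1);e2,d2=ray(c2,*p2)
    A=np.stack([d1,-d2],1);s=np.linalg.lstsq(A,e2-e1,rcond=None)[0]
    a=e1+s[0]*d1;b=e2+s[1]*d2
    return np.round((a+b)/2,4),np.linalg.norm(a-b)
E
python3 - <<'E'
from h import *
np.set_printoptions(precision=4,suppress=True)
for n in('scene','side','wrist'):
    c=grab(n,n+'1.png');print(n,c['E'],c['R'].tolist(),c['fx'])
print(readout.observe(),ctrl.tcp_to_tips)
a=[cv2.imread('pics/%s1.png'%n) for n in('scene','side')]
E
```

```text
scene [ 1.1816 -0.4524  0.5729] [[0.5347424576731181, 0.4768970548982211, -0.6975813235681677], [0.8450076174891643, -0.30525928034575595, 0.43906593826904555], [-0.0035539199484268596, -0.8242487311438182, -0.5662167419467619]] 479.1840222194675
side [ 0.5013 -0.631   0.4696] [[0.9967632658676214, -0.05322671512940951, 0.060248722919625367], [-0.07978949056662317, -0.5633522533984945, 0.8223550788959457], [-0.00983000569846515, -0.824500549052195, -0.5657757644160776]] 457.5144271985148
wrist [0.5253 0.0823 0.3726] [[0.9999976452355576, -7.018144572082816e-05, -0.0021690085072508672], [-0.0007644961795664081, -0.9467979898448453, -0.3218275655865268], [-0.002031026570795817, 0.32182846595713616, -0.9467958140120525]] 381.85013284320087
{'t': 0.15, 'joint_pos': array([-0.1278,  0.0486,  0.0979,  1.622 , -0.    ,  1.443 ]), 'dq': array([-0.0006, -0.0003,  0.0029, -0.0011, -0.0009, -0.0008]), 'effort': array([  0.0019, -33.9259,  32.0424,   0.0153,  -0.0001,  -0.    ]), 'position': array([0.5245, 0.0001, 0.2384]), 'tcp_rot': array([[ 0.    ,  1.    , -0.0018],
       [ 1.    , -0.    ,  0.0002],
       [ 0.0002, -0.0018, -1.    ]]), 'force': array([0.9917, 0.1146, 0.564 ]), 'ft_torque': array([ 0.0107, -0.0028,  0.0122]), 'gripper_force': 0.0, 'opening': 0.08525951977474262} 0.008
```

View pics/scene1.png

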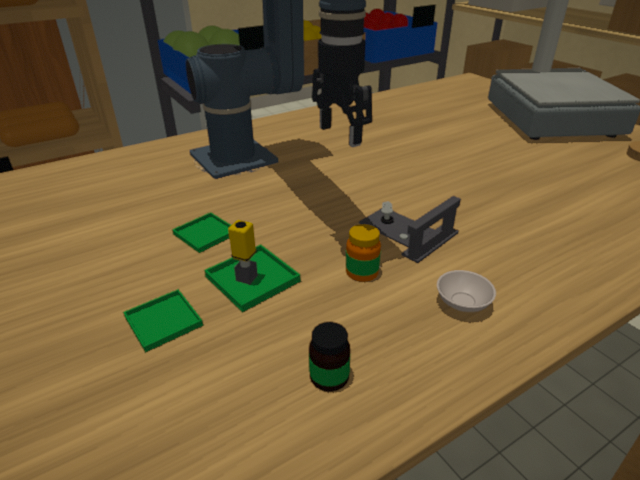

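View pics/side1.png

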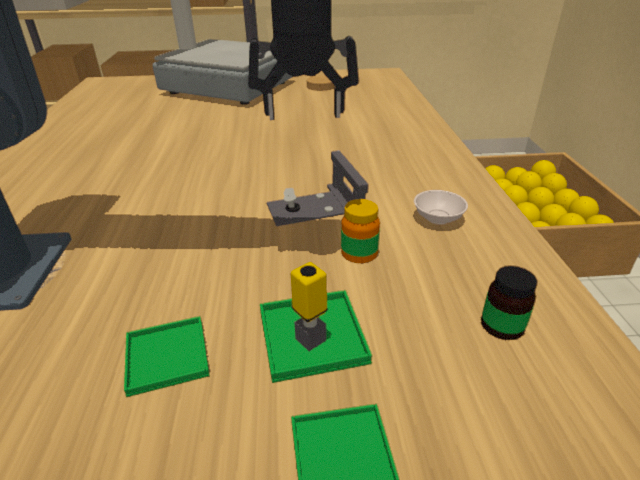

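The scene view shows the driver in the middle tray at about (242,245) and the screw at (387,210). In the side view they are at (309,290) and (289,193). The honey jar is just in front of the foot.

Run:
```python
from h import *
np.set_printoptions(precision=4,suppress=True)
C={n:grab(n) for n in('scene','side')}
# driver underside/top, tray
print('driver top',tri(C['scene'],(241,225.5),C['side'],(308.5,271)))
print('screw head',tri(C['scene'],(387,207),C['side'],(289,190)))
for n,box in(('scene',(200,240,305,310)),('side',(255,285,375,380))):
    c=C[n];h=cv2.cvtColor(c['pixels'],cv2.COLOR_BGR2HSV)
    m=cv2.inRange(h,(45,120,40),(80,255,255));k=np.zeros_like(m);x0,y0,x1,y1=box;k[y0:y1,x0:x1]=m[y0:y1,x0:x1]
    cs,_=cv2.findContours(k,0,2);ct=cv2.convexHull(np.vstack([x for x in cs if cv2.contourArea(x)>50]))
    # top rim corners
    ap=cv2.approxPolyDP(ct,6,True)[:,0];print(n,[(tuple(p),onplane(c,*map(float,p),0.018)[:2].round(3)) for p in ap])
for n,(x0,y0,x1,y1) in(('scene',(215,205,270,300)),('side',(275,250,345,360))):
    im=C[n]['pixels'][y0:y1,x0:x1];s=300//im.shape[0]+3
    im=cv2.resize(im,None,fx=5,fy=5,interpolation=cv2.INTER_CUBIC);cv2.imwrite('pics/a_%s.png'%n,im)
ims=[cv2.imread('pics/a_%s.png'%n) for n in C];H=max(i.shape[0] for i in ims)
ims=[cv2.copyMakeBorder(i,0,H-i.shape[0],0,0,0) for i in ims];o=np.hstack(ims);print(o.shape);cv2.imwrite('pics/drv.png',o)
```

```text
driver top (array([ 0.5159, -0.1972,  0.1217]), np.float64(0.0004939935831224962))
screw head (array([0.4963, 0.1504, 0.0416]), np.float64(0.007167151596220013))
scene [((np.int32(299), np.int32(281)), array([ 0.59 , -0.128])), ((np.int32(240), np.int32(309)), array([ 0.601, -0.249])), ((np.int32(205), np.int32(275)), array([ 0.482, -0.265])), ((np.int32(200), np.int32(240)), array([ 0.368, -0.232])), ((np.int32(261), np.int32(245)), array([ 0.451, -0.135]))]
side [((np.int32(345), np.int32(291)), array([ 0.572, -0.12 ])), ((np.int32(371), np.int32(362)), array([ 0.588, -0.255])), ((np.int32(272), np.int32(379)), array([ 0.465, -0.27 ])), ((np.int32(260), np.int32(304)), array([ 0.446, -0.137]))]
(550, 625, 3)
```

View pics/drv.png

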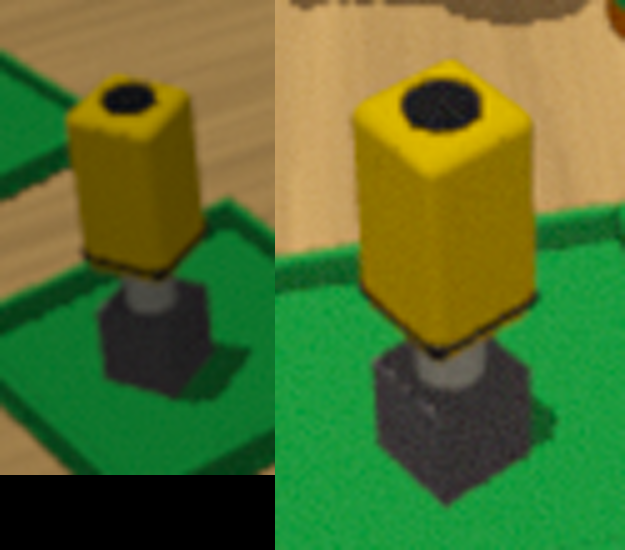

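The crops show the driver upright in the tray with its flats turned roughly 40° to the side camera. In the side image its top corners are about (310,262), (326,274), (306,286) and (291,274).

Run:
```python
from h import *
np.set_printoptions(precision=4,suppress=True)
c=grab('side')
P=np.array([onplane(c,u,v,.122)[:2] for u,v in((310,262.4),(326.2,274.4),(306,285.6),(290.6,273.6))])
print(P,P.mean(0));d=np.roll(P,-1,0)-P;print(np.degrees(np.arctan2(d[:,1],d[:,0]))%90,np.linalg.norm(d,axis=1))
```

```text
[[ 0.5187 -0.1803]
 [ 0.5367 -0.2056]
 [ 0.5115 -0.2239]
 [ 0.4941 -0.2002]] [ 0.5152 -0.2025]
[35.4372 36.0433 36.1244 38.9631] [0.031  0.0311 0.0294 0.0315]
```

>>> {"op": "servo_tool", "data": {
  "increments": [
    [0, -4, 0, 0, 0],
    [-0.2, -4, 0, 0, 0],
    [-0.2, -4, 0, 0, 0],
    [-0.2, -4, 0, 0, 0],
    [-0.2, -3.7, 0, 0, 0],
    [0, 0, 0, 0, 0],
    [0, 0, 0, 0, 0]
  ]
}}

```text
t: 1.0
position: [0.5167, -0.1975, 0.239]
tcp_rot: [[0.002, 1.0, -0.001], [1.0, -0.002, 0.001], [0.001, -0.001, -1.0]]
force: [0.2, 0.4, 0.1]
opening: 0.0858
gripper_force: 0.0
```

Run:
```python
from h import *
np.set_printoptions(precision=4,suppress=True)
c=grab('wrist','w1.png')
print(proj(c,(.5155,-.200,.123)))
h=cv2.cvtColor(c['pixels'],cv2.COLOR_BGR2HSV)
m=cv2.inRange(h,(20,150,150),(35,255,255))
cs,_=cv2.findContours(m,0,2);ct=max(cs,key=cv2.contourArea);print(cv2.contourArea(ct),cv2.minAreaRect(ct))
print(cv2.approxPolyDP(cv2.convexHull(ct),5,True)[:,0].tolist())
```

```text
[312.8 233.8]
365.0 ((301.8860168457031, 245.22415161132812), (46.224365234375, 20.420177459716797), 30.141386032104492)
[[284, 230], [327, 248], [307, 260]]
```

View pics/w1.png

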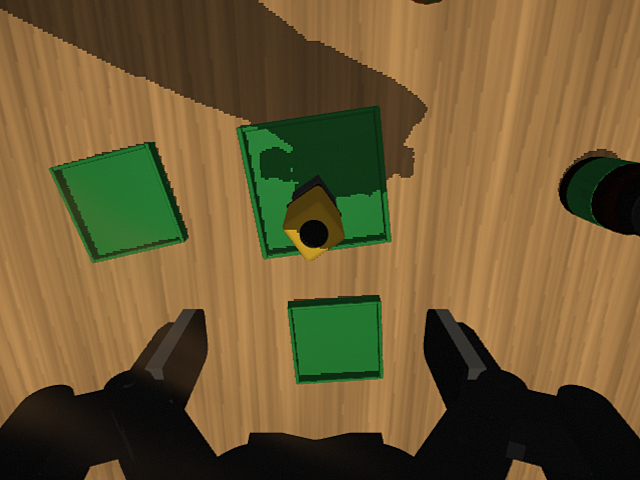

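The driver's top sits at (314,234), where I predicted it, and the tray corners are at (237,127), (379,107), (390,241) and (266,258). Before gripping I'll look at the screw with the gripper empty.

>>> {"op": "servo_tool", "data": {
  "increments": [
    [0, 4, 0, 0, 0],
    [0, 4.5, 0, 0, 0],
    [0, 4.5, 0, 0, 0],
    [-0.5, 4.5, 0, 0, 0],
    [-0.5, 4.5, 0, 0, 0],
    [-0.5, 4, 0, 0, 0],
    [-0.5, 2, 0, 0, 0],
    [0, 0, 0, 0, 0],
    [0, 0, 0, 0, 0]
  ]
}}

```text
t: 1.95
position: [0.4965, 0.0843, 0.2395]
tcp_rot: [[-0.003, 1.0, 0.0], [1.0, 0.003, -0.0], [-0.0, 0.0, -1.0]]
force: [-0.3, 0.3, 0.6]
opening: 0.0855
gripper_force: 0.0
```

Run:
```python
from h import *
np.set_printoptions(precision=4,suppress=True)
c=grab('wrist','w2.png');import pickle;pickle.dump(c,open('w2.pkl','wb'))
u,v=map(int,proj(c,(.4963,.15,.045)));print(u,v,c['E'])
im=c['pixels'];x0,y0=max(u-80,0),max(v-60,0)
cv2.imwrite('pics/w2c.png',cv2.resize(im[y0:y0+120,x0:x0+160],None,fx=5,fy=5,interpolation=cv2.INTER_CUBIC));print(x0,y0)
```

```text
314 125 [0.4968 0.1666 0.3739]
234 65
```

View pics/w2c.png

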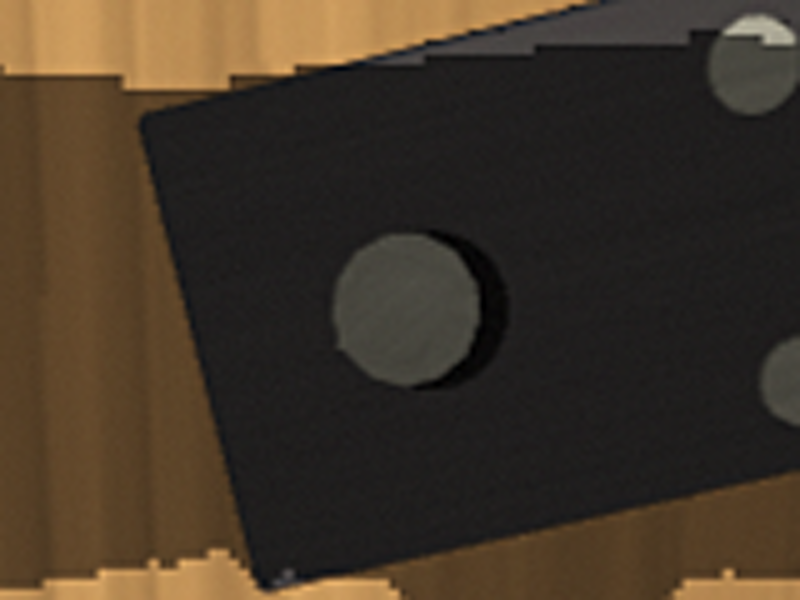

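The crop shows the flange disc at full-image pixel (315,127), with the sleeve showing to its right, so the screw leans toward −x. The area is in shadow, so I'll stretch the contrast to bring out the head's flats.

Run:
```python
from h import *
import pickle
c=pickle.load(open('w2.pkl','rb'));im=c['pixels'][105:150,290:340].astype(float)
g=im.mean(2);print(np.percentile(g,[1,50,99]))
print(g[10:36,8:46].astype(int))
k=np.clip((g-60)*255/50,0,255) if g.max()<120 else np.clip((g-70)*4,0,255)
cv2.imwrite('pics/w2e.png',cv2.resize(k.astype(np.uint8),None,fx=12,fy=12,interpolation=cv2.INTER_CUBIC))
```

```text
[ 5.         30.66666667 72.33333333]
[[30 29 31 28 28 28 34 56 70 70 68 67 66 67 69 68 70 70 70 69 69 70 70 71
  70 74 65 32  6  8  9  3 17 26 32 30 29 30]
 [31 31 29 29 29 30 48 70 70 68 68 68 68 68 67 67 68 65 66 70 70 70 69 71
  71 72 73 61 17  2 10  5  4 15 28 34 31 30]
 [29 32 32 30 29 41 63 69 68 69 67 68 66 69 68 68 70 70 68 67 68 70 69 70
  69 71 72 72 49  8  6  8  9  8 17 29 32 30]
 [31 29 31 29 36 61 69 67 67 65 68 68 69 70 68 69 69 70 68 70 69 69 68 68
  67 70 70 73 68 30  3 10  9  6 11 22 32 30]
 [30 29 30 31 47 72 70 65 67 65 67 68 69 69 68 71 69 69 70 70 72 70 68 69
  68 68 68 70 74 57  8  6 10  9  9 16 32 31]
 [28 29 27 41 67 74 70 65 67 70 71 69 69 69 72 69 71 70 70 72 71 71 72 70
  70 70 69 68 70 65 36  6  7  8 10 10 25 33]
 [30 29 29 50 70 68 67 64 68 70 68 68 68 70 71 71 72 71 76 73 72 73 70 70
  72 71 68 67 67 68 62 26  5  9  8  8 16 30]
 [31 29 34 55 69 66 65 67 69 67 67 70 70 70 71 70 72 74 72 72 69 71 71 72
  70 71 69 66 66 68 64 38  3 10  9  6  9 23]
 [28 28 35 59 67 65 67 67 68 70 70 69 70 70 69 70 71 71 71 71 71 70 70 72
  69 68 67 67 66 67 63 40  4  9  7 1
[... 1332 characters left out ...]
31 55 68 67 67 65 64 64 63 66 68 66 65 66 66 65 62 65 68 68
  67 65 67 70 66 44  1  8  9  9 11 22 30 29]
 [29 31 29 27 26 35 56 67 66 67 67 67 66 66 64 65 65 64 63 62 63 67 68 67
  66 66 69 67 48 17  5 10 10  9 16 28 30 30]
 [29 26 30 27 28 25 35 56 69 66 64 64 65 67 65 63 63 61 63 64 65 68 68 68
  69 71 64 47  7  6  9 11  7 13 26 32 32 30]
 [30 31 30 29 32 29 28 35 56 68 68 67 67 65 64 65 66 66 65 65 67 66 69 69
  72 62 30  2  3  8  7  9 13 26 31 30 31 29]
 [31 30 30 30 31 30 29 27 32 52 70 69 68 68 67 68 65 66 65 67 67 67 72 69
  60 31  5 10  5  6  9 16 26 32 31 29 31 30]
 [30 30 31 30 27 30 31 29 27 31 46 61 65 68 67 68 69 69 69 67 66 63 63 49
  20  1  6  9  8 12 17 25 31 30 29 29 26 28]]
```

>>> {"op": "servo_tool", "data": {
  "increments": [
    [0, 4, 0, 0, 0],
    [0, 4, 0, 0, 0],
    [0, 4, 0, 0, 0],
    [0, 1.5, 0, 0, 0],
    [0, 0, 0, 0, 0],
    [0, 0, 0, 0, 0]
  ]
}}

```text
t: 2.6
position: [0.4973, 0.2169, 0.2392]
tcp_rot: [[0.001, 1.0, -0.0], [1.0, -0.001, -0.001], [-0.001, -0.0, -1.0]]
force: [-0.4, -1.3, -0.1]
opening: 0.0856
gripper_force: 0.0
```

Run:
```python
from h import *
np.set_printoptions(precision=4,suppress=True)
c=grab('wrist','w3.png');import pickle;pickle.dump(c,open('w3.pkl','wb'))
s=grab('side');pickle.dump(s,open('s3.pkl','wb'));q=grab('scene');pickle.dump(q,open('q3.pkl','wb'))
u,v=map(int,proj(c,(.4963,.155,.045)));print(u,v)
f=lambda im,x,y,w,h,k:cv2.resize(im[y:y+h,x:x+w],None,fx=k,fy=k,interpolation=cv2.INTER_CUBIC)
A=f(c['pixels'],u-35,v-30,70,60,6); w=pickle.load(open('w2.pkl','rb'))['pixels']
g=cv2.GaussianBlur(w,(3,3),0.8).astype(float); g=np.clip((g-58)*14,0,255).astype(np.uint8)
B=f(g,290,105,50,45,6);D=f(s['pixels'],265,172,50,50,5);F=f(q['pixels'],362,190,50,50,5)
H=300
o=np.zeros((600,750,3),np.uint8);o[:360,:420]=A;o[:270,430:730]=B;o[350:600,430:680]=D;o[360:600,0:250]=F[:240]
cv2.imwrite('pics/m3.png',o);print('A offs',u-35,v-30)
```

```text
313 266
A offs 278 236
```

View pics/m3.png

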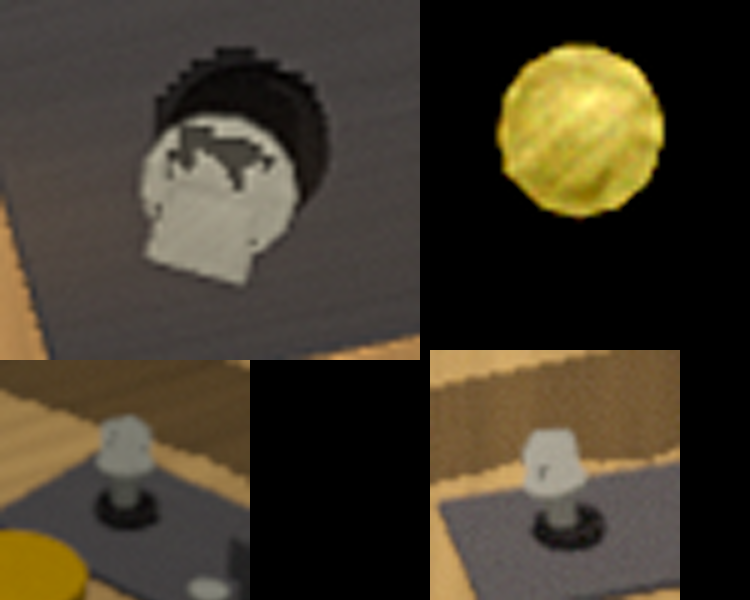

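Panel A (wrist view from +y, lit) shows the head clearly. Its far top edge runs from pixel (302.5,278.8) to (319.2,283.5), and the flange centre is near (314.7,266.8). Panel B shows the head's matching corner in the overhead view at (301,133.5).

Run:
```python
from h import *
import pickle
np.set_printoptions(precision=4,suppress=True)
w2,w3,s3,q3=[pickle.load(open(n+'.pkl','rb')) for n in('w2','w3','s3','q3')]
print('corner',tri(w2,(301,133.5),w3,(302.5,278.8)))
print('flange',tri(w2,(315.2,126.8),w3,(314.7,266.5)))
a,b=[onplane(w3,u,v,.046) for u,v in((302.5,278.8),(319.2,283.5))]
d=(b-a)[:2];print('edge',a,b,np.degrees(np.arctan2(d[1],d[0])),np.linalg.norm(d))
r=onplane(w3,278+257/6-.4,236+213/6-.4,.046);l=onplane(w3,278+163/6-.4,236+200/6-.4,.046);print('other corners',r,l)
for (u,v) in ((262.6,88.6),(286.4,182.6)):print('foot',onplane(w2,u,v,.006))
p,q=[onplane(w2,u,v,.006)[:2] for u,v in((262.6,88.6),(286.4,182.6))]
e=(q-p)/np.linalg.norm(q-p);n=np.array([-e[1],e[0]]);print(np.linalg.norm(q-p),'root',(p+q)/2+.045*n,'yaw',np.degrees(np.arctan2(n[1],n[0])))
print('sleeve w2',[onplane(w2,234+x/5-.4,65+310/5-.4,z) for x,z in((507,.012),(507,.02))])
print('head top side/scene', tri(s3,(265+(550-430)/5-.4,172+(434-350)/5-.4),q3,(362+127/5-.4,190+(420-360)/5-.4)))
print('sleeve side/scene', tri(s3,(265+(568-430)/5-.4,172+(526-350)/5-.4),q3,(362+126/5-.4,190+(508-360)/5-.4)))
```

```text
corner (array([0.4855, 0.1435, 0.047 ]), np.float64(0.00043836181044177913))
flange (array([0.4971, 0.1479, 0.0283]), np.float64(0.00011683930339510922))
edge [0.4857 0.1431 0.046 ] [0.5014 0.1381 0.046 ] -17.34757688629145 0.01651989760143635
other corners [0.5026 0.151  0.046 ] [0.4879 0.1532 0.046 ]
foot [0.4496 0.1798 0.006 ]
foot [0.4692 0.0943 0.006 ]
0.08765991203209035 root [0.5032 0.1471] yaw 12.896026286276161
sleeve w2 [array([0.5151, 0.1472, 0.012 ]), array([0.5147, 0.1477, 0.02  ])]
head top side/scene (array([0.4946, 0.1495, 0.0501]), np.float64(0.0009904027558854088))
sleeve side/scene (array([0.4997, 0.149 , 0.0085]), np.float64(5.227555560365783e-05))
```

Estimates: head top at about (0.4945, 0.1485), leaning about 8° toward −x, with its flats at −17° (equal to +73°). The root is at about (0.502, 0.148). Next I'll fetch the driver, gripping it at yaw +37°.

>>> {"op": "servo_tool", "data": {
  "increments": [
    [0.1, -4.2, 0, 0.065, 0],
    [0.2, -4.2, 0, 0.065, 0],
    [0.2, -4.2, 0, 0.065, 0],
    [0.2, -4.2, 0, 0.065, 0],
    [0.2, -4.2, 0, 0.065, 0],
    [0.2, -4.2, 0, 0.065, 0],
    [0.2, -4.2, 0, 0.065, 0],
    [0.2, -4.2, 0, 0.065, 0],
    [0.2, -4.2, 0, 0.065, 0],
    [0.2, -3.9, 0, 0.06, 0],
    [0, 0, 0, 0, 0],
    [0, 0, 0, 0, 0]
  ]
}}

```text
t: 3.95
position: [0.5151, -0.2006, 0.2391]
tcp_rot: [[-0.598, 0.802, -0.001], [0.802, 0.598, 0.001], [0.001, -0.0, -1.0]]
force: [0.0, 0.1, 0.2]
opening: 0.0851
gripper_force: 0.0
```

Run:
```python
from h import *
np.set_printoptions(precision=4,suppress=True)
c=grab('wrist');im=c['pixels'];s=readout.observe();print(s['position'],s['joint_pos'])
m=(im.max(2)<45).astype(np.uint8)
u,v=map(int,proj(c,(.5162,-.1999,.123)));print(u,v)
n,l,st,ce=cv2.connectedComponentsWithStats(m)
for i in range(1,n):
    if 200<st[i,4]<3000 and abs(ce[i]-[u,v]).max()<40: print(st[i],ce[i],onplane(c,*ce[i],.123))
cv2.imwrite('pics/w4.png',cv2.resize(im[v-60:v+60,u-60:u+60],None,fx=5,fy=5))
```

```text
[ 0.5153 -0.1995  0.2393] [-0.491   0.1212  0.1772  1.6274  0.0003  0.437 ]
317 230
[303 216  29  29 644] [317.0388 229.8525] [ 0.516  -0.1997  0.123 ]
```

View pics/w4.png

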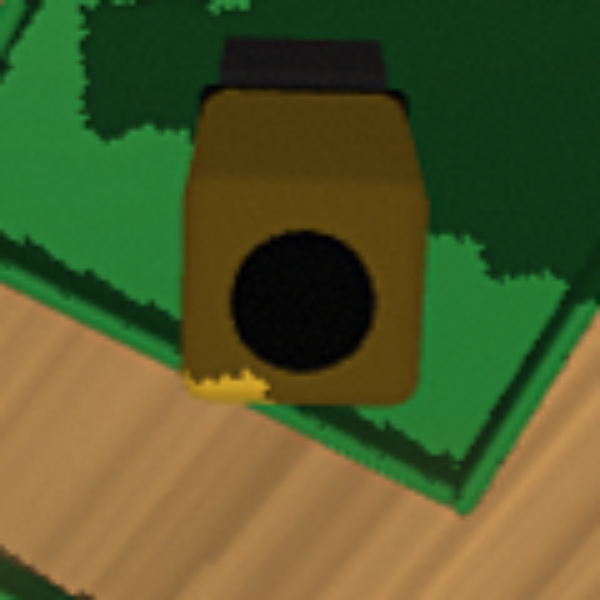

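The handle's flats line up with the jaws to within a degree or so, and its centre is at (0.516, −0.1997). I'll go down and grip.

>>> {"op": "servo_tool", "data": {
  "increments": [
    [0.1, 0, -4, 0, 0],
    [0, 0, -4, 0, 0],
    [0, 0, -4, 0, 0],
    [0, 0, -2.5, 0, 0],
    [0, 0, -1.5, 0, 0],
    [0, 0, 0, 0, 0],
    [0, 0, 0, 0, 255],
    [0, 0, 0, 0, 255],
    [0, 0, 0, 0, 255],
    [0, 0, 0, 0, 255],
    [0, 0, 0, 0, 255],
    [0, 0, 0, 0, 255],
    [0, 0, 0, 0, 255],
    [0, 0, 0, 0, 255]
  ],
  "force": 60
}}

```text
t: 5.4
position: [0.5179, -0.2001, 0.0814]
tcp_rot: [[-0.601, 0.799, 0.002], [0.799, 0.601, -0.002], [-0.003, 0.001, -1.0]]
force: [-0.8, -0.7, 6.2]
opening: 0.0336
gripper_force: 59.1
```

>>> {"op": "servo_tool", "data": {
  "increments": [
    [0, 0, 2, 0, 255],
    [0, 0, 4, 0, 255],
    [0, 0, 4.5, 0, 255],
    [-0.2, 3.5, 0.5, 0.062, 255],
    [-0.3, 3.5, 0, 0.062, 255],
    [-0.3, 3.5, 0, 0.062, 255],
    [-0.3, 3.5, 0, 0.062, 255],
    [-0.2, 3.5, 0, 0.062, 255],
    [-0.2, 3.5, 0, 0.062, 255],
    [-0.2, 3.5, 0, 0.062, 255],
    [-0.2, 3.5, 0, 0.062, 255],
    [-0.2, 3.5, 0, 0.062, 255],
    [-0.2, 3.4, 0, 0.064, 255],
    [0, 0, 0, 0, 255],
    [0, 0, 0, 0, 255],
    [0, 0, 0, 0, 255]
  ]
}}

```text
t: 7.0
position: [0.4937, 0.1494, 0.1886]
tcp_rot: [[-0.954, 0.3, -0.001], [0.3, 0.954, -0.001], [0.001, -0.001, -1.0]]
force: [0.1, 0.0, -4.2]
opening: 0.0334
gripper_force: 59.8
```

Run:
```python
from h import *
np.set_printoptions(precision=4,suppress=True)
s=readout.observe();print(s['position'],s['force'],s['ft_torque'],s['joint_pos'][5])
S=grab('side');Q=grab('scene');p=s['position'];b=p-[0,0,.0764]
print('bottom',b,proj(S,b),proj(Q,b),'head',proj(S,(.4945,.1485,.049)),proj(Q,(.4945,.1485,.049)))
f=lambda im,x,y:cv2.resize(im[y:y+110,x:x+75],None,fx=5,fy=5,interpolation=cv2.INTER_CUBIC)
u,v=map(int,proj(S,b));a,d=map(int,proj(Q,b))
print((u-37,v-55),(a-37,d-55));cv2.imwrite('pics/m5.png',np.hstack([f(S['pixels'],u-37,v-55),f(Q['pixels'],a-37,d-55)]))
```

```text
[0.4937 0.1494 0.1886] [ 0.1498  0.0296 -4.2411] [-0.0074 -0.0012 -0.0135] 0.4686266910012143
bottom [0.4937 0.1494 0.1122] [286.3 158.4] [388.8 175.9] head [288.5 188.9] [386.5 202.4]
(249, 103) (351, 120)
```

View pics/m5.png

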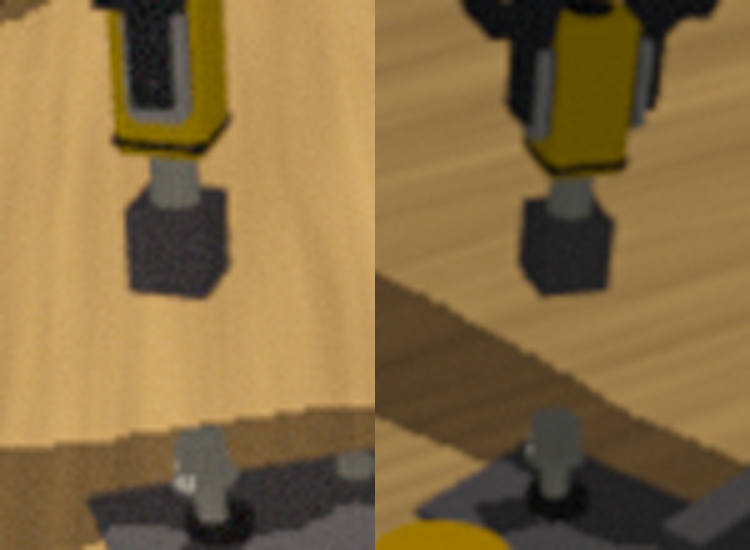

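Side crop (left): the socket hangs at about (284,151) in the full image, above the head at (289,189). Scene crop: socket at (389,168), head at (386,202). I'll triangulate both so that common camera error cancels.

Run:
```python
from h import *
np.set_printoptions(precision=4,suppress=True)
S=grab('side');Q=grab('scene')
o=lambda x,y:(249+x/5-.4,103+y/5-.4); q=lambda x,y:(351+(x-375)/5-.4,120+y/5-.4)
print('neck low',tri(S,o(174,203),Q,q(571,212)))
print('neck high',tri(S,o(174,160),Q,q(571,180)))
print('socket',tri(S,o(178,243),Q,q(566,245)))
print('handle bottom',tri(S,o(171,150),Q,q(577,172)))
print('head top',tri(S,o(202,433),Q,q(554,414)))
def cen(c,m,box):
    x0,y0,x1,y1=box;k=m[y0:y1,x0:x1];ys,xs=np.nonzero(k);return xs.mean()+x0,ys.mean()+y0
b=readout.observe()['position']-[0,0,.0764]
for z in(.016,.042,.052,.118):print(z,proj(S,b+[0,0,z]),proj(Q,b+[0,0,z]))
```

```text
neck low (array([0.49  , 0.152 , 0.1415]), np.float64(0.0008702915076225552))
neck high (array([0.4912, 0.1497, 0.1579]), np.float64(0.000902147901751196))
socket (array([0.4905, 0.1503, 0.1269]), np.float64(0.0013052406825123616))
handle bottom (array([0.4903, 0.1533, 0.1602]), np.float64(0.000943816795419259))
head top (array([0.4954, 0.1474, 0.0493]), np.float64(0.0006765213705457103))
0.016 [286.  150.1] [389.4 168.9]
0.042 [285.2 136.5] [390.4 157.3]
0.052 [284.9 131.2] [390.8 152.8]
0.118 [282.7  94.1] [393.5 121.6]
```

Relative offset: the driver needs to move about +3.3 mm in x and −2 mm in y. I'll go down to just above the head.

>>> {"op": "servo_tool", "data": {
  "increments": [
    [0.33, -0.2, -2, 0, 255],
    [0, 0, -2.5, 0, 255],
    [0, 0, -1.3, 0, 255],
    [0, 0, 0, 0, 255],
    [0, 0, 0, 0, 255],
    [0, 0, -0.2, 0, 255],
    [0, 0, -0.2, 0, 255],
    [0, 0, -0.2, 0, 255],
    [0, 0, 0, 0, 255]
  ]
}}

```text
t: 8.1
position: [0.4973, 0.148, 0.1254]
tcp_rot: [[-0.954, 0.299, 0.0], [0.299, 0.954, 0.0], [-0.0, 0.0, -1.0]]
force: [0.6, 0.3, -3.4]
opening: 0.0334
gripper_force: 59.8
```

>>> {"op": "servo_tool", "data": {
  "increments": [
    [0, 0, -0.1, 0, 255],
    [0, 0, -0.1, 0, 255],
    [0, 0, -0.1, 0, 255],
    [0, 0, 0, 0, 255],
    [0, 0, 0, 0, 255]
  ]
}}

```text
t: 8.6
position: [0.4973, 0.1481, 0.1225]
tcp_rot: [[-0.954, 0.299, 0.0], [0.299, 0.954, 0.0], [-0.0, 0.0, -1.0]]
force: [1.3, 0.0, -1.1]
opening: 0.0334
gripper_force: 60.0
```

>>> {"op": "servo_tool", "data": {
  "increments": [
    [0.1, 0, 0, 0, 255],
    [0, 0, 0, 0, 255],
    [0, 0, -0.05, 0, 255],
    [0, 0, 0, 0, 255]
  ]
}}

```text
t: 9.0
position: [0.4981, 0.148, 0.1217]
tcp_rot: [[-0.954, 0.299, -0.0], [0.299, 0.954, 0.0], [0.0, -0.0, -1.0]]
force: [-0.6, 1.2, -2.1]
opening: 0.0341
gripper_force: 59.7
```

>>> {"op": "servo_tool", "data": {
  "increments": [
    [0, 0, -0.1, 0, 255],
    [0, 0, 0, 0, 255],
    [0, 0, -0.1, 0, 255],
    [0, 0, 0, 0, 255],
    [0, 0, 0, 0, 255]
  ]
}}

```text
t: 9.5
position: [0.4984, 0.1478, 0.1199]
tcp_rot: [[-0.954, 0.299, 0.0], [0.299, 0.954, -0.0], [-0.0, -0.0, -1.0]]
force: [-0.7, 0.2, -2.2]
opening: 0.0334
gripper_force: 59.7
```

It's sliding in at light force. I'll keep going down while easing +x, which brings the screw upright.

>>> {"op": "servo_tool", "data": {
  "increments": [
    [0.05, 0, -0.1, 0, 255],
    [0.05, 0, -0.1, 0, 255],
    [0.05, 0, 0, 0, 255],
    [0, 0, -0.1, 0, 255],
    [0.05, 0, 0, 0, 255],
    [0, 0, 0, 0, 255]
  ]
}}

```text
t: 10.1
position: [0.5005, 0.148, 0.1169]
tcp_rot: [[-0.954, 0.299, 0.0], [0.299, 0.954, 0.0], [-0.0, 0.0, -1.0]]
force: [-1.1, 0.8, -0.7]
opening: 0.0335
gripper_force: 59.7
```

>>> {"op": "servo_tool", "data": {
  "increments": [
    [0.05, 0, 0, 0, 255],
    [0.05, 0, 0, 0, 255],
    [0, 0, 0, 0, 255],
    [0.05, 0, 0, 0, 255],
    [0, 0, 0, 0, 255],
    [0, 0, -0.05, 0, 255],
    [0, 0, -0.05, 0, 255],
    [0, 0, 0, 0, 255],
    [0, 0, 0, 0, 255]
  ]
}}

```text
t: 11.0
position: [0.5021, 0.148, 0.116]
tcp_rot: [[-0.954, 0.299, 0.001], [0.299, 0.954, 0.0], [-0.001, 0.0, -1.0]]
force: [0.2, -0.2, -0.1]
opening: 0.0335
gripper_force: 59.8
```

>>> {"op": "servo_tool", "data": {
  "increments": [
    [0.05, 0, 0, 0, 255],
    [0.05, 0, 0, 0, 255],
    [0.05, 0, 0, 0, 255],
    [0, 0, 0, 0, 255],
    [0, 0, 0, 0, 255],
    [0, 0, 0, 0, 255]
  ]
}}

```text
t: 11.6
position: [0.5034, 0.148, 0.1158]
tcp_rot: [[-0.954, 0.299, 0.0], [0.299, 0.954, -0.0], [-0.0, 0.0, -1.0]]
force: [0.2, -0.1, -0.4]
opening: 0.0331
gripper_force: 59.8
```

Run:
```python
from h import *
np.set_printoptions(precision=4,suppress=True)
s=readout.observe();print(s['position'],s['force'],s['ft_torque'])
S=grab('side');Q=grab('scene');W=grab('wrist')
f=lambda im,x,y:cv2.resize(im[y:y+100,x:x+75],None,fx=5,fy=5,interpolation=cv2.INTER_CUBIC)
print(proj(S,(.502,.148,.04)),proj(Q,(.502,.148,.04)))
cv2.imwrite('pics/m6.png',np.hstack([f(S['pixels'],255,130),f(Q['pixels'],351,145)]))
```

```text
[0.5034 0.148  0.1158] [ 0.2481 -0.1038 -0.396 ] [0.0298 0.0728 0.0257]
[292.6 193. ] [388.2 207.5]
```

View pics/m6.png

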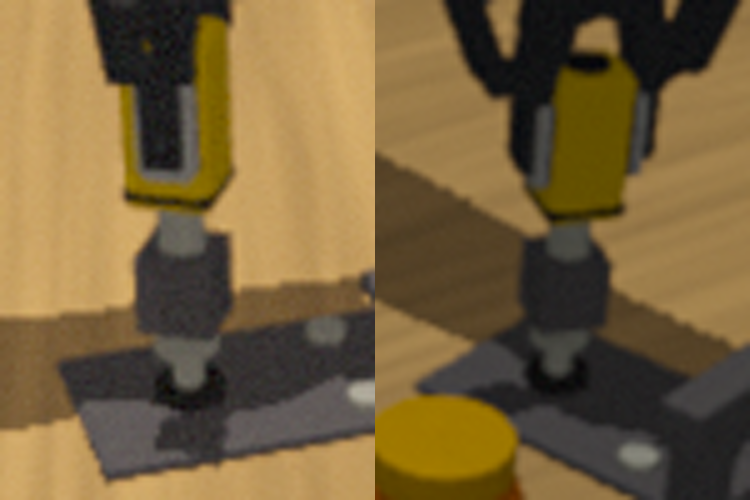

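Side view: the socket (centre 184), flange (187) and sleeve (190) lie along the projected vertical, and the scene view agrees, so driver and screw are nearly upright. About 8 mm of head is still exposed under the socket. A small moment about z suggests some yaw offset, so I'll relieve that and keep pressing lightly.

>>> {"op": "servo_tool", "data": {
  "increments": [
    [0, 0, 0, 0.02, 255],
    [0, 0, 0, 0, 255],
    [0, 0, -0.05, 0, 255],
    [0, 0, 0, 0, 255]
  ]
}}

```text
t: 12.15
position: [0.5031, 0.1479, 0.1149]
tcp_rot: [[-0.96, 0.28, -0.001], [0.28, 0.96, -0.0], [0.0, -0.0, -1.0]]
force: [0.8, 0.2, -2.2]
opening: 0.0336
gripper_force: 59.9
```

Run:
```python
from h import *
np.set_printoptions(precision=4,suppress=True)
s=readout.observe();print(s['position'],s['force'],s['ft_torque'])
```

```text
[0.5031 0.1479 0.1149] [ 0.8149  0.1578 -2.2178] [ 0.0012 -0.0448 -0.0392]
```

>>> {"op": "servo_tool", "data": {
  "increments": [
    [0, 0, -0.1, 0, 255],
    [0, 0, 0, 0, 255],
    [0, 0, -0.1, 0, 255],
    [0, 0, 0, 0, 255]
  ]
}}

```text
t: 12.55
position: [0.5031, 0.1479, 0.1131]
tcp_rot: [[-0.96, 0.28, -0.0], [0.28, 0.96, -0.0], [0.0, -0.0, -1.0]]
force: [-0.4, 1.0, -3.0]
opening: 0.0332
gripper_force: 59.9
```

Run:
```python
from h import *
np.set_printoptions(precision=4,suppress=True)
s=readout.observe();print(s['position'],s['force'],s['ft_torque'])
```

```text
[0.5031 0.1479 0.1131] [-0.3596  0.9661 -2.9903] [-0.0294  0.0204 -0.0175]
```

>>> {"op": "servo_tool", "data": {
  "increments": [
    [0, 0, -0.1, 0, 255],
    [0, 0, 0, 0, 255],
    [0, 0, -0.1, 0, 255],
    [0, 0, 0, 0, 255],
    [0, 0, -0.1, 0, 255],
    [0, 0, 0, 0, 255]
  ]
}}

```text
t: 13.15
position: [0.5033, 0.148, 0.1102]
tcp_rot: [[-0.96, 0.28, -0.0], [0.28, 0.96, 0.0], [0.0, -0.0, -1.0]]
force: [-0.1, 0.2, -3.2]
opening: 0.0336
gripper_force: 59.9
```

Run:
```python
from h import *
np.set_printoptions(precision=4,suppress=True)
s=readout.observe();print(s['position'],s['force'],s['ft_torque'])
```

```text
[0.5033 0.148  0.1102] [-0.1457  0.2344 -3.2299] [ 0.0272 -0.0029 -0.0334]
```

Going in freely (bottom at about 33.8 mm, 1 N). About 2 mm to go.

>>> {"op": "servo_tool", "data": {
  "increments": [
    [0, 0, -0.1, 0, 255],
    [0, 0, 0, 0, 255],
    [0, 0, -0.1, 0, 255],
    [0, 0, 0, 0, 255],
    [0, 0, 0, 0, 255]
  ]
}}

```text
t: 13.65
position: [0.5033, 0.148, 0.1083]
tcp_rot: [[-0.96, 0.28, 0.0], [0.28, 0.96, -0.0], [-0.0, 0.0, -1.0]]
force: [1.4, 0.1, -3.3]
opening: 0.0335
gripper_force: 59.9
```

Run:
```python
from h import *
np.set_printoptions(precision=4,suppress=True)
s=readout.observe();print(s['position'],s['force'],s['ft_torque'])
```

```text
[0.5033 0.148  0.1083] [ 1.3992  0.0891 -3.3171] [ 0.0267 -0.0294 -0.0227]
```

>>> {"op": "servo_tool", "data": {
  "increments": [
    [0, 0, -0.1, 0, 255],
    [0, 0, 0, 0, 255],
    [0, 0, 0, 0, 255]
  ]
}}

```text
t: 13.95
position: [0.5035, 0.148, 0.1076]
tcp_rot: [[-0.96, 0.28, 0.001], [0.28, 0.96, 0.0], [-0.0, 0.0, -1.0]]
force: [-0.1, 0.0, -1.3]
opening: 0.0339
gripper_force: 60.0
```

>>> {"op": "servo_tool", "data": {
  "increments": [
    [0, 0, -0.05, 0, 255],
    [0, 0, 0, 0, 255],
    [0, 0, 0, 0, 255]
  ]
}}

```text
t: 14.25
position: [0.5036, 0.148, 0.1071]
tcp_rot: [[-0.96, 0.28, 0.001], [0.28, 0.96, 0.0], [-0.001, 0.0, -1.0]]
force: [-0.5, -0.2, -0.6]
opening: 0.0334
gripper_force: 60.0
```

The force now rises like the sleeve spring (3–3.6 N), so the socket is fully home. Next I'll check uprightness with the projected vertical drawn through the sleeve.

Run:
```python
from h import *
np.set_printoptions(precision=4,suppress=True)
S=grab('side');Q=grab('scene')
out=[]
for c,x,y in((S,252,118),(Q,350,130)):
    im=cv2.resize(c['pixels'][y:y+100,x:x+66],None,fx=6,fy=6,interpolation=cv2.INTER_CUBIC)
    im=np.clip(im.astype(float)*1.6,0,255).astype(np.uint8)
    P=[((proj(c,(.502,.148,z))-[x,y]+.5)*6).round().astype(int) for z in(.0,.14)]
    print(P);cv2.line(im,tuple(map(int,P[0])),tuple(map(int,P[1])),(255,0,255),1);out.append(im)
cv2.imwrite('pics/m7.png',np.hstack(out))
import pickle;pickle.dump((S,Q),open('m7.pkl','wb'))
```

```text
[array([253, 559]), array([232, 161])]
[array([224, 561]), array([254, 216])]
```

View pics/m7.png

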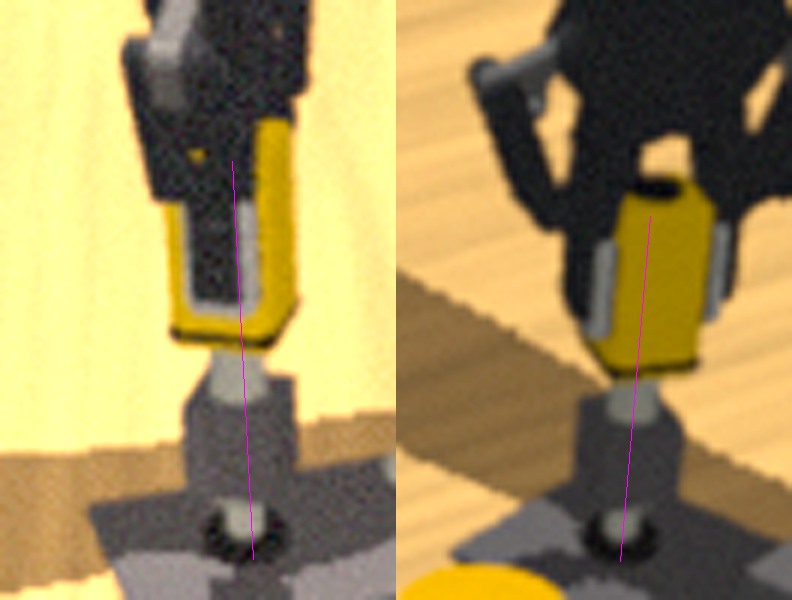

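The driver axis is parallel to the projected vertical and within about 1 mm of the sleeve centre in both views, so it is upright. Now a tiny y correction, a slight easing of the press, and the clockwise turn at 0.4 rad/s.

>>> {"op": "servo_tool", "data": {
  "increments": [
    [0, -0.05, 0.05, 0, 255],
    [0, 0, 0, 0, 255],
    [0, 0, 0, 0, 255],
    [0, 0, 0, 0, 255],
    [0, 0, 0, -0.02, 255],
    [0, 0, 0, -0.04, 255],
    [0, 0, 0, -0.04, 255],
    [0, 0, 0, -0.04, 255],
    [0, 0, 0, -0.04, 255],
    [0, 0, 0, -0.04, 255]
  ],
  "force": 90
}}

```text
t: 15.35
position: [0.5034, 0.1473, 0.1073]
tcp_rot: [[-0.875, 0.484, 0.0], [0.484, 0.875, -0.001], [-0.001, -0.001, -1.0]]
force: [0.1, -0.1, -0.6]
opening: 0.0331
gripper_force: 88.0
```

Run:
```python
from h import *
np.set_printoptions(precision=4,suppress=True)
s=readout.observe();print(s['position'],s['force'],s['ft_torque'])
```

```text
[0.5034 0.1473 0.1073] [ 0.1415 -0.0542 -0.6427] [-0.0086 -0.1178  0.286 ]
```

The torque is 0.29 N·m, so the screw is turning. The driver axis sits about 1.8 mm off the TCP, so I'll compensate for that over the rest of the turn.

>>> {"op": "servo_tool", "data": {
  "increments": [
    [-0.004, -0.008, 0, -0.04, 255],
    [-0.004, -0.008, 0, -0.04, 255],
    [-0.004, -0.008, 0, -0.04, 255],
    [-0.005, -0.007, 0, -0.04, 255],
    [-0.005, -0.007, 0, -0.04, 255],
    [-0.005, -0.007, 0, -0.04, 255],
    [-0.006, -0.006, 0, -0.04, 255],
    [-0.006, -0.006, 0, -0.04, 255],
    [-0.006, -0.006, 0, -0.04, 255],
    [-0.007, -0.006, 0, -0.04, 255],
    [-0.007, -0.006, 0, -0.04, 255],
    [-0.007, -0.005, 0, -0.04, 255]
  ]
}}

```text
t: 16.55
position: [0.5027, 0.1463, 0.1073]
tcp_rot: [[-0.553, 0.833, 0.0], [0.833, 0.553, -0.001], [-0.001, -0.0, -1.0]]
force: [-0.0, 0.1, 0.0]
opening: 0.0334
gripper_force: 88.0
```

Run:
```python
from h import *
np.set_printoptions(precision=4,suppress=True)
s=readout.observe();print(s['position'],s['force'],s['ft_torque'])
```

```text
[0.5027 0.1463 0.1073] [-0.0419  0.051   0.0463] [-0.0652 -0.1225  0.2746]
```

>>> {"op": "servo_tool", "data": {
  "increments": [
    [-0.007, -0.004, 0, -0.04, 255],
    [-0.007, -0.004, 0, -0.04, 255],
    [-0.007, -0.003, 0, -0.04, 255],
    [-0.007, -0.003, 0, -0.04, 255],
    [-0.007, -0.003, 0, -0.04, 255],
    [-0.008, -0.002, 0, -0.04, 255],
    [-0.008, -0.002, 0, -0.04, 255],
    [-0.008, -0.002, 0, -0.04, 255],
    [-0.008, -0.001, 0, -0.04, 255],
    [0, 0, 0, -0.02, 255],
    [0, 0, 0, 0, 255],
    [0, 0, 0, 0, 255],
    [0, 0, 0, 0, 255]
  ]
}}

```text
t: 17.85
position: [0.502, 0.1461, 0.1073]
tcp_rot: [[-0.205, 0.979, 0.0], [0.979, 0.205, -0.001], [-0.001, -0.0, -1.0]]
force: [-0.3, -1.4, -0.6]
opening: 0.0333
gripper_force: 88.8
```

Run:
```python
from h import *
np.set_printoptions(precision=4,suppress=True)
s=readout.observe();print(s['position'],s['force'],s['ft_torque'],s['joint_pos'][5])
```

```text
[0.502  0.1461 0.1073] [-0.3219 -1.4106 -0.5722] [-0.4056 -0.0895  0.1035] 1.5192311897309414
```

>>> {"op": "servo_tool", "data": {
  "increments": [
    [0, 0, 0, 0.025, 255],
    [0, 0, 0.05, 0, 255],
    [0, 0, 0, 0, 255]
  ]
}}

```text
t: 18.15
position: [0.5019, 0.1465, 0.1077]
tcp_rot: [[-0.23, 0.973, -0.0], [0.973, 0.23, 0.0], [0.0, -0.0, -1.0]]
force: [-0.1, -0.4, -0.1]
opening: 0.0333
gripper_force: 89.1
```

Run:
```python
from h import *
np.set_printoptions(precision=4,suppress=True)
for i in range(3):
    s=readout.observe();print(s['position'],s['force'],s['ft_torque'])
    S=grab('side');Q=grab('scene')
# sleeve & socket centres by row scans of dark/grey in side, scene
for c,nm in((S,'side'),(Q,'scene')):
    for z in(.008,.036,.052,.060,.074):
        p=proj(c,(.502,.148,z));v=int(round(p[1]));g=c['pixels'][v-1:v+2].mean(0)
        x=int(p[0]);print(nm,z,p,g[x-16:x+17].mean(1).astype(int))
```

```text
[0.5019 0.1465 0.1077] [-0.0828 -0.438  -0.0798] [-0.2207 -0.2066  0.0401]
[0.5019 0.1465 0.1077] [ 0.3959 -0.5301 -0.6811] [-0.2058 -0.1562 -0.0141]
[0.5019 0.1465 0.1077] [ 1.3493 -0.5329 -1.813 ] [-0.2182 -0.1836  0.0355]
side 0.008 [293.4 207.2] [49 47 50 51 48 49 51 48 47 25 19 21 34 50 65 68 66 58 44 19 21 27 32 45
 52 52 51 52 49 49 51 50 52]
side 0.036 [292.7 194.8] [88 91 93 93 91 95 90 73 49 47 55 52 56 54 48 51 53 53 51 54 50 52 55 53
 57 69 78 73 74 72 70 67 64]
side 0.052 [292.3 187.5] [154 156 160 162 163 161 143  66  45  52  55  51  49  50  53  54  52  49
  56  51  52  54  54  55  66 102 124 124 119 118 118 116 101]
side 0.06 [292.1 183.7] [154 157 160 163 163 157 120  58  50  48  55  68  79  77  81  83  85  78
  72  64  53  50  49  71 116 152 156 154 153 151 153 154 155]
side 0.074 [291.8 177.2] [153 155 158 159 163 162 163 162 159 148 131 113  90  91  92  95  98 100
 100  93 101 120 140 151 154 158 159 155 152 154 153 153 155]
scene 0.008 [387.1 220. ] [66 66 67 66 66 66 67 66 62 48 26 14 11 13 25 35 38 36 27 17 13  9 23 32
 34 34 33 34 33 34 34 35 33]
scene 0.036 [388.  209.1] [67 67 66 66 64 60 51 40 35 34 33 35 33 34 34 33 34 33 33 34 33 33 33 34
 33 42 56 64 65 64 66 65 66]
scene 0.052 [388.6 202.7] [ 64  64  64  64  64  63  60  46  35  34  32  34  34  33  33  34  34  34
  34  33  33  33  33  34  32  35  58  84 104 116 119 119 118]
scene 0.06 [388.9 199.5] [ 61  62  61  60  63  63  61  51  36  32  34  33  34  34  40  47  49  51
  53  50  44  40  33  33  33  32  59 106 123 122 121 120 120]
scene 0.074 [389.4 193.7] [ 62  62  62  62  62  63  62  63  63  64  69  81  80  70  67  68  64  60
  56  59  70  96 113 115 117 118 118 119 119 118 119 119 119]
```

Driver and sleeve agree to about 0.3 px in both views, so it's still upright. Now the lift-off.

>>> {"op": "servo_tool", "data": {
  "increments": [
    [0, 0, 0.15, 0, 255],
    [0, 0, 0.2, 0, 255],
    [0, 0, 0.3, 0, 255],
    [0, 0, 0.3, 0, 255],
    [0, 0, 0.3, 0, 255],
    [0, 0, 0.3, 0, 255],
    [0, 0, 0.4, 0, 255],
    [0, 0, 1, 0, 255],
    [0, 0, 2, 0, 255],
    [0, 0, 3, 0, 255],
    [0, 0, 0, 0, 255],
    [0, 0, 0, 0, 255]
  ]
}}

```text
t: 19.65
position: [0.5029, 0.1466, 0.1885]
tcp_rot: [[-0.23, 0.973, 0.003], [0.973, 0.23, 0.0], [-0.0, 0.003, -1.0]]
force: [-0.7, -0.1, -3.2]
opening: 0.0334
gripper_force: 89.3
```

Run:
```python
from h import *
np.set_printoptions(precision=4,suppress=True)
s=readout.observe();print(s['position'],s['force'])
S=grab('side','s8.png');Q=grab('scene','q8.png')
for c,nm in((S,'side'),(Q,'scene')):
    for z in(.008,.030,.036,.044):
        p=proj(c,(.502,.148,z));v=int(round(p[1]));g=c['pixels'][v-1:v+2].mean(0)
        x=int(p[0]);print(nm,z,p,g[x-14:x+15].mean(1).astype(int))
```

```text
[0.5029 0.1466 0.1885] [-0.6652 -0.1122 -3.1976]
side 0.008 [293.4 207.2] [46 48 48 52 49 55 55 35 28 21 42 58 67 73 68 58 43 28 23 21 28 43 47 49
 51 47 50 50 51]
side 0.03 [292.9 197.5] [ 85  88  87  85  87  83  81 100 128 131 124 120  94  93 103 111 110 106
  94  87  72  51  49  52  49  51  50  48  51]
side 0.036 [292.7 194.8] [ 90  92  91  90  92  94  93  90  91 103 119  98  90  88  89  90  91  92
  91  90  84  80  82  79  74  72  74  69  67]
side 0.044 [292.5 191.1] [100 103 101 101 102  94  91  90  92 108 123  95  91  91  90  92  92  91
  92  86  86  88  88  89  88  87  87  84  82]
scene 0.008 [387.1 220. ] [66 65 65 66 66 66 66 57 35 20 16 19 27 32 34 32 26 17 13 11 21 31 34 33
 34 34 33 32 33]
scene 0.03 [387.8 211.4] [62 60 54 45 40 36 33 32 45 86 92 88 86 74 65 65 66 65 66 64 58 51 54 58
 63 64 65 66 66]
scene 0.036 [388.  209.1] [65 64 63 60 55 47 40 45 74 77 66 65 64 65 66 66 66 67 65 62 60 61 61 62
 62 64 63 64 65]
scene 0.044 [388.3 205.9] [63 64 65 66 66 66 66 65 68 68 66 65 64 66 66 67 68 68 66 64 63 63 63 61
 61 61 62 60 60]
```

The driver is off and the screw still stands upright. I'll take the driver back to its original spot in the tray.

>>> {"op": "servo_tool", "data": {
  "increments": [
    [0.15, -2.5, 0, 0.041, 255],
    [0.15, -3.6, 0, 0.041, 255],
    [0.15, -3.6, 0, 0.041, 255],
    [0.15, -3.6, 0, 0.041, 255],
    [0.15, -3.6, 0, 0.041, 255],
    [0.15, -3.6, 0, 0.041, 255],
    [0.15, -3.6, 0, 0.041, 255],
    [0.15, -3.6, 0, 0.041, 255],
    [0.15, -3.6, 0, 0.041, 255],
    [0.15, -3.3, 0, 0.041, 255],
    [0, 0, 0, 0, 255],
    [0, 0, -3, 0, 255],
    [0, 0, -4, 0, 255],
    [0, 0, -2.5, 0, 255],
    [0, 0, 0, 0, 255],
    [0, 0, 0, 0, 255]
  ]
}}

```text
t: 21.35
position: [0.5159, -0.1985, 0.0911]
tcp_rot: [[-0.599, 0.801, -0.003], [0.801, 0.599, 0.002], [0.003, -0.001, -1.0]]
force: [0.2, -0.7, -2.8]
opening: 0.0333
gripper_force: 88.9
```

>>> {"op": "servo_tool", "data": {
  "increments": [
    [0, 0, -0.4, 0, 255],
    [0, 0, -0.4, 0, 255],
    [0, 0, 0, 0, 255],
    [0, 0, 0, 0, 255]
  ]
}}

```text
t: 21.75
position: [0.5174, -0.1997, 0.0851]
tcp_rot: [[-0.599, 0.801, 0.001], [0.801, 0.599, -0.001], [-0.001, 0.001, -1.0]]
force: [-0.2, 0.3, -3.4]
opening: 0.033
gripper_force: 89.0
```

>>> {"op": "servo_tool", "data": {
  "increments": [
    [0, 0, -0.15, 0, 255],
    [0, 0, -0.1, 0, 255],
    [0, 0, 0, 0, 255],
    [0, 0, 0, 0, 255]
  ]
}}

```text
t: 22.15
position: [0.5169, -0.1995, 0.0817]
tcp_rot: [[-0.599, 0.801, -0.0], [0.801, 0.599, 0.0], [0.0, -0.0, -1.0]]
force: [0.4, -0.1, -2.4]
opening: 0.0329
gripper_force: 89.0
```

>>> {"op": "servo_tool", "data": {
  "increments": [
    [0, 0, -0.07, 0, 255],
    [0, 0, 0, 0, 255],
    [0, 0, 0, 0, 255]
  ]
}}

```text
t: 22.45
position: [0.517, -0.1996, 0.0815]
tcp_rot: [[-0.599, 0.801, 0.0], [0.801, 0.599, -0.0], [-0.0, 0.0, -1.0]]
force: [-0.6, 0.5, -0.9]
opening: 0.033
gripper_force: 89.4
```

The driver is standing on the tray floor. I'll release it and back straight up.

>>> {"op": "servo_tool", "data": {
  "increments": [
    [0, 0, 0, 0, 140],
    [0, 0, 0, 0, 120],
    [0, 0, 0, 0, 80],
    [0, 0, 0, 0, 0],
    [0, 0, 0, 0, 0],
    [0, 0, 0, 0, 0],
    [0, 0, 0, 0, 0],
    [0, 0, 0, 0, 0]
  ],
  "force": 20
}}

```text
t: 23.25
position: [0.517, -0.1995, 0.0811]
tcp_rot: [[-0.599, 0.801, -0.0], [0.801, 0.599, -0.0], [0.0, -0.0, -1.0]]
force: [0.6, -0.5, 0.6]
opening: 0.0856
gripper_force: 0.0
```

>>> {"op": "servo_tool", "data": {
  "increments": [
    [0, 0, 1, 0, 0],
    [0, 0, 3, 0, 0],
    [0, 0, 4, 0, 0],
    [0, 0, 4, 0, 0],
    [0, 0, 3.8, 0, 0],
    [0, 0, 0, 0, 0],
    [0, 0, 0, 0, 0]
  ]
}}

```text
t: 23.95
position: [0.5179, -0.2001, 0.2415]
tcp_rot: [[-0.599, 0.801, 0.004], [0.801, 0.599, -0.002], [-0.004, 0.002, -1.0]]
force: [0.8, 0.2, -1.1]
opening: 0.0852
gripper_force: 0.0
```

Run:
```python
from h import *
np.set_printoptions(precision=4,suppress=True)
c=grab('wrist');im=c['pixels'];s=readout.observe();print(s['position'])
m=(im.max(2)<45).astype(np.uint8);u,v=map(int,proj(c,(.5162,-.1999,.123)));print(u,v)
n,l,st,ce=cv2.connectedComponentsWithStats(m)
for i in range(1,n):
    if 200<st[i,4]<3000 and abs(ce[i]-[u,v]).max()<60: print(st[i],ce[i],onplane(c,*ce[i],.123))
```

```text
[ 0.5171 -0.1996  0.2395]
313 226
[293 174  42  16 377] [313.7241 179.366 ] [ 0.4968 -0.1731  0.123 ]
[299 212  28  28 634] [312.7729 225.4685] [ 0.5155 -0.1993  0.123 ]
```

The driver stands upright at (0.5155, −0.1993). There's plenty of time, so I'll check the screw from the same vantage as before.

>>> {"op": "servo_tool", "data": {
  "increments": [
    [-0.2, 4.2, 0, -0.064, 0],
    [-0.2, 4.2, 0, -0.064, 0],
    [-0.2, 4.2, 0, -0.064, 0],
    [-0.2, 4.2, 0, -0.064, 0],
    [-0.2, 4.2, 0, -0.064, 0],
    [-0.2, 4.2, 0, -0.064, 0],
    [-0.2, 4.2, 0, -0.064, 0],
    [-0.2, 4.2, 0, -0.064, 0],
    [-0.2, 4.2, 0, -0.064, 0],
    [-0.2, 3.9, 0, -0.064, 0],
    [0, 0, 0, 0, 0],
    [0, 0, 0, 0, 0],
    [0, 0, 0, 0, 0]
  ]
}}

```text
t: 25.3
position: [0.4965, 0.2164, 0.2379]
tcp_rot: [[-0.002, 1.0, -0.002], [1.0, 0.002, -0.001], [-0.001, -0.002, -1.0]]
force: [-0.7, -0.4, -0.4]
opening: 0.0851
gripper_force: 0.0
```

Run:
```python
from h import *
import pickle
np.set_printoptions(precision=4,suppress=True)
def ana(c):
    u,v=map(int,proj(c,(.502,.148,.045)));x0,y0=u-30,v-30
    g=cv2.resize(c['pixels'][y0:y0+60,x0:x0+60],None,fx=4,fy=4,interpolation=cv2.INTER_CUBIC).max(2)
    m=(g>115).astype(np.uint8)
    n,l,st,ce=cv2.connectedComponentsWithStats(m);i=l[m>0];k=min(range(1,n),key=lambda j:np.linalg.norm(ce[j]-120)-st[j,4]*.02)
    print(u,v,st[k],ce[k]/4+[x0,y0])
    ct=max(cv2.findContours((l==k).astype(np.uint8),0,2)[0],key=cv2.contourArea)
    print((cv2.approxPolyDP(ct,4,True)[:,0]/4+[x0,y0]).round(1).tolist())
    s=(l==k)[::6,::4].astype(int)
    print('\n'.join(''.join('.#'[a] for a in r) for r in s))
c=grab('wrist');pickle.dump(c,open('w9.pkl','wb'));print(readout.observe()['position'])
ana(c)
```

```text
[0.4968 0.2162 0.2383]
320 273 [  66   52   94  112 6331] [318.2576 271.1934]
[[324.2, 256.8], [317.5, 256.0], [313.2, 257.5], [307.8, 263.0], [306.5, 269.2], [309.0, 275.0], [311.8, 275.2], [313.2, 283.5], [329.5, 279.5], [326.2, 263.8], [324.0, 265.8], [323.8, 262.5], [322.0, 261.8], [318.5, 265.5], [317.0, 263.8], [314.0, 263.8], [311.0, 266.8], [309.5, 266.2], [311.2, 260.8], [314.2, 260.8], [315.8, 258.5], [322.0, 259.8]]
............................................................
............................................................
............................................................
............................................................
............................................................
............................................................
............................................................
............................................................
............................................................
...........................#######..........................
.......................###########.........................
[... 1070 characters left out ...]
.............................
............................................................
............................................................
............................................................
............................................................
............................................................
............................................................
............................................................
............................................................
............................................................
............................................................
............................................................
```

Run:
```python
from h import *
import pickle
np.set_printoptions(precision=4,suppress=True)
c=pickle.load(open('w9.pkl','rb'));c0=pickle.load(open('w3.pkl','rb'))
for C,A,B in((c0,(302.5,278.8),(319.2,283.5)),(c,(313.2,283.5),(329.5,279.5))):
    a,b=[onplane(C,*p,.046)[:2] for p in(A,B)];d=b-a;t=np.arctan2(d[1],d[0]);n=np.array([-np.sin(t),np.cos(t)])
    ctr=(a+b)/2+.008*n;print('yaw',np.degrees(t),np.linalg.norm(d),'centre',ctr,'lean deg vs(.502,.148)',np.degrees((ctr-[.502,.148])/.058))
```

```text
yaw -17.34757688629145 0.01651989760143635 centre [0.4959 0.1482] lean deg vs(.502,.148) [-6.0009  0.2437]
yaw 15.273024936880626 0.015895425909826153 centre [0.5003 0.1481] lean deg vs(.502,.148) [-1.6512  0.1467]
```

The screw turned from −17.3° to −74.7°, about 57° clockwise. The remaining lean depends on exactly where the root is, so I'll put the camera directly over the screw and compare flange and sleeve centres.

>>> {"op": "servo_tool", "data": {
  "increments": [
    [0.1, -3.5, 0, 0, 0],
    [0.1, -4, 0, 0, 0],
    [0.1, -4, 0, 0, 0],
    [0.2, -3.55, 0, 0, 0],
    [0, 0, 0, 0, 0],
    [0, 0, 0, 0, 0],
    [0, 0, 0, 0, 0],
    [0, 0, 0, 0, 0]
  ]
}}

```text
t: 26.15
position: [0.5018, 0.0676, 0.2391]
tcp_rot: [[-0.003, 1.0, -0.0], [1.0, 0.003, 0.0], [0.0, -0.0, -1.0]]
force: [-1.1, 0.3, -0.1]
opening: 0.0854
gripper_force: 0.0
```

```bash
cat > root.py <<'E'
from h import *
import pickle,sys
np.set_printoptions(precision=4,suppress=True)
c=pickle.load(open(sys.argv[1],'rb')) if len(sys.argv)>1 else grab('wrist')
if len(sys.argv)<2: pickle.dump(c,open('w10.pkl','wb'))
print('cam',c['E'],readout.observe()['position'])
u,v=map(int,proj(c,(.502,.148,.03)));x0,y0=u-40,v-40
g=cv2.GaussianBlur(c['pixels'],(3,3),.7)[y0:y0+80,x0:x0+80].mean(2)
g=cv2.resize(g,None,fx=4,fy=4,interpolation=cv2.INTER_LINEAR)
off=np.array([x0-.375,y0-.375])
fl=(g>50).astype(np.uint8);dk=(g<19).astype(np.uint8)
def big(m):
    n,l,st,ce=cv2.connectedComponentsWithStats(m);k=min(range(1,n),key=lambda j:np.linalg.norm(ce[j]-160)-st[j,4]*.01);return (l==k).astype(np.uint8)
f=big(fl);d=big(dk)
for nm,m,z in(('flange',f,.029),('sleeve+flange',((f+d)>0).astype(np.uint8),.010)):
    h=cv2.convexHull(max(cv2.findContours(m,0,2)[0],key=cv2.contourArea));(cx,cy),ax,a=cv2.fitEllipse(h)
    p=np.array([cx,cy])/4+off;print(nm,p,np.array(ax)/4,onplane(c,*p,z))
s=(f*2+d)[::8,::4]
print('\n'.join(''.join('.o##'[a] for a in r) for r in s))
E
python3 root.py; python3 root.py w2.pkl | head -3
```

```text
cam [0.5021 0.1498 0.3735] [0.5019 0.0677 0.2391]
flange [313.1364 106.7276] [29.3276 30.7654] [0.5004 0.148  0.029 ]
sleeve+flange [313.1364 106.7276] [29.3276 30.7654] [0.5003 0.1479 0.01  ]
................................................................................
................................................................................
................................................................................
................................................................................
................................................................................
................................................................................
................................................................................
................................................................................
................................................................................
................................................................................
................................................................................
................
[... 1821 characters left out ...]
.........................
................................................................................
................................................................................
................................................................................
................................................................................
................................................................................
................................................................................
cam [0.4968 0.1666 0.3739] [0.5019 0.0677 0.2391]
flange [314.4889 126.3224] [28.826 29.981] [0.4964 0.1483 0.029 ]
sleeve+flange [314.4889 126.3224] [28.826 29.981] [0.4964 0.1473 0.01  ]
```

Run:
```python
from h import *
import pickle
np.set_printoptions(precision=4,suppress=True,linewidth=200)
for n,(u,v) in(('w2',(314.5,126.3)),('w10',(313.1,106.7))):
    c=pickle.load(open(n+'.pkl','rb'));im=c['pixels'].mean(2)
    r=im[int(v)-2:int(v)+4].mean(0);x=int(u)
    print(n,'row',r[x-20:x+25].astype(int),x-20, [onplane(c,x+k,v,.01)[0].round(4) for k in(-16,16)])
    col=im[:,x-2:x+4].mean(1);y=int(v);print('col',col[y-22:y+25].astype(int),y-22)
# foot plate corners/edges: plate mask vs wood using saturation
for n in('w2','w9','w10'):
    c=pickle.load(open(n+'.pkl','rb'));h=cv2.cvtColor(cv2.GaussianBlur(c['pixels'],(3,3),.8),cv2.COLOR_BGR2HSV);S=h[...,1].astype(int)
    def edge(P,Q,z=.006):
        # S sampled from P to Q (world), find crossing
        t=np.linspace(0,1,200);q=np.array([proj(c,(*(np.array(P)+k*(np.array(Q)-P)),z)) for k in t],np.float32)
        s=cv2.remap(S.astype(np.float32),q[:,0].reshape(1,-1),q[:,1].reshape(1,-1),1)[0]
        i=np.argmax(np.abs(np.diff(cv2.GaussianBlur(s.reshape(1,-1),(15,1),4)[0])));return np.array(P)+t[i]*(np.array(Q)-P)
    yaw=np.radians(12.9);ex=np.array([np.cos(yaw),np.sin(yaw)]);ey=np.array([-ex[1],ex[0]]);o=np.array([.5025,.1475])
    L=[edge(o+ey*k-ex*.028,o+ey*k-ex*.062) for k in(-.03,-.02,-.01,0,.01,.02,.03)]
    T=[edge(o+ex*k+ey*.03,o+ex*k+ey*.06) for k in(-.035,-.025,-.01,0,.01)]
    B=[edge(o+ex*k-ey*.03,o+ex*k-ey*.06) for k in(-.035,-.025,-.01,0,.01)]
    f=lambda A,e:np.array([(a-o)@e for a in A])
    print(n,'left',f(L,ex),'top',f(T,ey),'bot',f(B,ey))
```

```text
w2 row [29 31 30 30 29 27 42 67 68 67 67 67 68 68 69 68 68 69 69 68 68 69 69 69 69 70 69 69 69 67 68 68 68 69 71 56  6  7 10  9  8 17 31 31 29] 294 [np.float64(0.4813), np.float64(0.5106)]
col [30 29 30 29 30 29 26 33 71 69 70 69 67 68 69 70 71 72 72 70 70 70 69 69 68 67 67 67 67 67 67 66 64 63 65 66 68 61 26 28 29 30 30 29 28 29 29] 104
w10 row [29 29 29 28 26 36 59 70 66 66 65 64 65 67 68 68 68 68 69 69 70 69 69 69 69 70 69 69 67 67 67 68 69 68 67 49  3 21 31 29 30 29 29 28 30] 293 [np.float64(0.4858), np.float64(0.5146)]
col [29 29 30 29 28 29 26 35 70 72 69 69 67 66 68 71 71 71 71 71 71 71 70 69 67 67 67 66 65 64 65 64 62 64 66 66 66 68 60  9 21 29 30 28 29 28 28] 84
w2 left [-0.0451 -0.0453 -0.0453 -0.0453 -0.0453 -0.0454 -0.0453] top [0.044  0.044  0.0442 0.0442 0.0442] bot [-0.0437 -0.0443 -0.0442 -0.044  -0.044 ]
w9 left [-0.0451 -0.0451 -0.0451 -0.0451 -0.0451 -0.0451 -0.0451] top [0.0449 0.0454 0.0452 0.0454 0.0452] bot [-0.0434 -0.0433 -0.0433 -0.0433 -0.0431]
w10 left [-0.0453 -0.0453 -0.0453 -0.0453 -0.0454 -0.0453 -0.0454] top [0.0439 0.0439 0.0439 0.044  0.044 ] bot [-0.0443 -0.0443 -0.0443 -0.0442 -0.0443]
```

```bash
python3 -c "
from station import ticket
print(ticket.close_job())"
```

```text
the job is handed in; nothing more can be done
None
```

I handed in the job after about 26 s of the 72 s allowed: the screw measured about 57° of clockwise turn and stands within about 1.5° of upright, with up to 2.5° possible, and the driver is back upright in its tray; I had no pass/fail result to check.

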